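# Refill the medicine-carton dispenser and clear the empties

### The arm

A 6-joint arm with a two-finger parallel gripper is mounted at the origin on the work surface. World frame = base frame: x ahead of the robot, y to its left, z up, the work surface at z = 0. Lengths are in mm, angles in rad, forces in N, time in s.
With the tool pointing down it reaches from about 300 to 775 mm from the base axis. Payload 14.6 kg.
Tool frame: the origin (TCP) lies on the front face of the gripper's body, between the roots of the fingers; the fingertips stand 97 mm ahead of it and the grasp point (between the pads) lies 78 mm ahead of it; z points along the fingers, y is the line along which they close (so a half turn about z gives the same grasp; the last joint's range is limited). The gripper opens to 94 mm and grips with 3 to 60 N. Pads are 16 mm wide; open, the fingers measure 119 mm over their backs; the gripper's body (75 mm by 177 mm) begins 78 mm behind the grasp point.
Start: joints at [1.191, 0.3, 1.521, -0, 1.321, -0.067], TCP at [169.246, 523.303, 302.646] pointing down, gripper open.
Joint ranges: [-3.03, 3.03], [-0.79, 2.21], [0.23, 2.52], [-1.04, 4.18], [0, 3.07], [-2.55, 2.55]. Speed limits (rad/s): [2.22, 2.22, 2.57, 3.14, 3.14, 3.14].

### API

Orientations are given as a unit quaternion [x, y, z, w].
In Python, from cell import robot gives the robot as it stands.
- The arm moves only by the tool play_rows, never from a script. Its argument "steps" is text: rows parted by semicolons, each of 7 numbers parted by spaces: the shift along the tool's x, y, z in m, then the turn, a rotation vector about the tool's x, y, z in rad, then the finger opening in m, from 0 to 0.094. In form: dx dy dz ax ay az gripper; .... A call has 1 to 8 rows; each row is the pose to reach, as a shift and turn from the pose commanded when the call began, along the tool's axes at that moment; what a row does not reach only later rows make up. A row lasts 1/8 s, in which the tool goes at most 62.5 mm and 10.7 degrees, less where a joint would pass 70% of its speed; a pose out of reach is approached as far as the arm can. A call with a gripper value outside its range is refused whole. The fingers move at their own pace and stop on an object; "squeeze" is the grip in N (left out, the last holds). Time passes only in rows, so rows that repeat a pose let the fingers close. It gives the time, the measured TCP pose, the force, the opening and the grip force at its end, in the units of the state.
- robot.get_obs(): the state, without advancing time (a new reading comes with each control period).
- robot.grab_frame(name): name is "scene" or "top"; returns (picture, depth): 480x640x3 uint8, blue, green, red; 480x640 float32, mm along the optical axis (not along the pixel's ray), 0 where there is no reading.
- robot.calibration(name): a dict with "fx", "fy", "cx", "cy" (pixels), "R" (3x3) and "t" (3): a world point X has camera coordinates R X + t. Camera axes: x right, y down, z forward; pixel columns grow to the right and rows downward; lengths in mm; the calibration is good to about 2 mm. A picture is of the moment at which its call begins. calibration takes no time and is no camera call.
- robot.job_done(): hands the job in; it is judged then, once.
The state is a dict: "t": time; "q": joint angles; "joint_vel": joint speeds; "joint_efforts": joint torques, N m; "ee_pos": TCP position; "tcp_rot": TCP orientation; "contact_force": force on the tool from outside, world axes, zero at the start; "moment": the same for the moment, N m; "finger_gap": finger opening in mm; "grip_force": force on a finger pad.
Only numpy, scipy, OpenCV 4.12 (cv2) and the standard library are available. Lean on these libraries where they do the work, as an engineer would, in place of code of your own. Each camera call takes 0.05 s, during which the arm holds its last target. There are 200 camera calls.

### The job

Refill the two-lane gravity dispenser: lay each medicine carton lying on the counter into the sloped lane labelled in its colour, coloured end towards the stop, so that it slides down to the stop or to the carton ahead. Once all cartons are in, press the red button beside the dispenser all the way down to book the refill. Also slide the empty ampoule trays off the counter's far edge into the red waste caddy hanging below, and leave everything else on the counter where it is.

Things in the scene. Friction and masses are not known exactly. Their poses are not given: they have to be found in the camera images.
- blue1_c (a point): centre of a white medicine carton, 70 (x) x 50 x 50 mm, 0.13 kg, with a grey stripe round its middle and its blue end (a blue band 22 mm wide round all four sides, and the end face) towards its own +x. Lies on a 50 x 70 side on the counter, any way round. May be absent (None).
- blue2_c (a point): centre of a white medicine carton, 70 (x) x 50 x 50 mm, 0.13 kg, with a grey stripe round its middle and its blue end (a blue band 22 mm wide round all four sides, and the end face) towards its own +x. Lies on a 50 x 70 side on the counter, any way round. May be absent (None).
- blue3_c (a point): centre of a white medicine carton, 70 (x) x 50 x 50 mm, 0.13 kg, with a grey stripe round its middle and its blue end (a blue band 22 mm wide round all four sides, and the end face) towards its own +x. Lies on a 50 x 70 side on the counter, any way round. May be absent (None).
- green1_c (a point): centre of a white medicine carton, 70 (x) x 50 x 50 mm, 0.13 kg, with a grey stripe round its middle and its green end (a green band 22 mm wide round all four sides, and the end face) towards its own +x. Lies on a 50 x 70 side on the counter, any way round. May be absent (None).
- green2_c (a point): centre of a white medicine carton, 70 (x) x 50 x 50 mm, 0.13 kg, with a grey stripe round its middle and its green end (a green band 22 mm wide round all four sides, and the end face) towards its own +x. Lies on a 50 x 70 side on the counter, any way round. May be absent (None).
- green3_c (a point): centre of a white medicine carton, 70 (x) x 50 x 50 mm, 0.13 kg, with a grey stripe round its middle and its green end (a green band 22 mm wide round all four sides, and the end face) towards its own +x. Lies on a 50 x 70 side on the counter, any way round. May be absent (None).
- blue_stop (a point): lower end of the lane labelled blue: point on the lane's floor, mid-width, at the inner face of the stop. x points down the lane (20 degrees below level), z square to its floor, y across. A carton against the stop has its centre at x -35, z +25 mm here, the next at x -105, -175. Blue label plates: a 62 x 34 mm ledge behind the lane's upper end and one on the outside of the stop.
- green_stop (a point): lower end of the lane labelled green: point on the lane's floor, mid-width, at the inner face of the stop. x points down the lane (20 degrees below level), z square to its floor, y across. A carton against the stop has its centre at x -35, z +25 mm here, the next at x -105, -175. Green label plates: a 62 x 34 mm ledge behind the lane's upper end and one on the outside of the stop.
- lanes: the two lanes side by side, 100 mm between middles; origin at the stop between them, x down the lanes. Slippery white floors 320 mm long, each 62 mm wide between side rails 12 mm high, 4 mm thick, open on top; the stop is a clear plate 32 mm high across both. A carton let go anywhere in a lane slides down by itself.
- dispenser: grey steel stand that carries the lanes, 310 x 215 mm; origin under its centre, x level along the lanes towards the stop. Lane floors are 35 mm above the counter at the stop, 144 mm at the upper end, which is nearer the robot. Which lane is blue and which green varies.
- done_button_top (a point): centre of the top of the round red push button (28 mm across) that books the refill, facing up, on a white box 50 x 50 x 70 mm beside the dispenser's lower end.
- done_button (a joint): travel of that button, m: 0 up, 0.006 fully down; it springs back; fully down takes 5 N.
- empty1_c (a point): centre of an empty ampoule tray, pale blue ribbed plastic, 88 (x) x 110 (y) x 14 mm, 30 g, lying flat on the counter near its far edge; x and y along its sides. Too wide to grip; it can be pushed.
- empty2_c (a point): centre of an empty ampoule tray, pale blue ribbed plastic, 88 (x) x 110 (y) x 14 mm, 30 g, lying flat on the counter near its far edge; x and y along its sides. Too wide to grip; it can be pushed.
- bin_mouth (a point): point on the rim of the red waste caddy, at the middle of its wall next to the counter. The caddy hangs at the counter's far edge, rim 20 mm below the counter top: from here 240 mm outwards (+x), 180 mm to either side, 150 mm deep outside, walls 5 mm. The counter's far edge runs along y at x = 0.70 m for y below 0.12 m (farther left the counter goes on).
- tape_roll: roll of white tape, 60 mm across, 24 mm high, lying flat; origin at the centre of its underside. Not part of the job: leave it where it is.
- pot: small steel pot, 64 mm across, 45 mm high; origin at the centre of its underside. Not part of the job: leave it where it is.
- wash_bottle: white bottle with a red cap, 72 mm across, 200 mm high; origin at the centre of its underside. Not part of the job: leave it where it is.
- thermo_case: yellow thermometer case 130 (x) x 30 x 18 mm; origin at the centre of its underside. Not part of the job: leave it where it is.
- steel_tray: open steel tray 130 x 210 x 30 mm; origin at the centre of its underside. Not part of the job: leave it where it is.
Things that resemble listed ones, but are neither listed nor needed, are in the scene too. Leave any black or orange look-alike of the part that bears empty1_c alone.

How it is judged (in metres and radians):
On the way, in this order (a step that is already met when the one before it is completed fails the run):
1. every carton lies in the lane of its colour, coloured end towards the stop, slid down to the stop or the carton ahead (y of blue1_c in the frame of blue_stop between -0.012 and 0.012 m and z of blue1_c in the frame of blue_stop between 0.019 and 0.031 m and x of blue1_c in the frame of blue_stop between -0.19 and -0.028 m and angle between the x axis of each of blue1_c, blue2_c, blue3_c and the x axis of blue_stop, either way round below 0.2 rad and x of blue_stop in the frame of blue1_c above 0.02 m and (x of blue1_c in the frame of blue_stop above -0.043 m or distance between blue1_c and blue2_c below 0.077 m or distance between blue1_c and blue3_c below 0.077 m) and y of blue2_c in the frame of blue_stop between -0.012 and 0.012 m and z of blue2_c in the frame of blue_stop between 0.019 and 0.031 m and x of blue2_c in the frame of blue_stop between -0.19 and -0.028 m and x of blue_stop in the frame of blue2_c above 0.02 m and (x of blue2_c in the frame of blue_stop above -0.043 m or distance between blue2_c and blue1_c below 0.077 m or distance between blue2_c and blue3_c below 0.077 m) and y of blue3_c in the frame of blue_stop between -0.012 and 0.012 m and z of blue3_c in the frame of blue_stop between 0.019 and 0.031 m and x of blue3_c in the frame of blue_stop between -0.19 and -0.028 m and x of blue_stop in the frame of blue3_c above 0.02 m and (x of blue3_c in the frame of blue_stop above -0.043 m or distance between blue3_c and blue1_c below 0.077 m or distance between blue3_c and blue2_c below 0.077 m) and y of green1_c in the frame of green_stop between -0.012 and 0.012 m and z of green1_c in the frame of green_stop between 0.019 and 0.031 m and x of green1_c in the frame of green_stop between -0.19 and -0.028 m and angle between the x axis of each of green1_c, green2_c, green3_c and the x axis of green_stop, either way round below 0.2 rad and x of green_stop in the frame of green1_c above 0.02 m and (x of green1_c in the frame of green_stop above -0.043 m or distance between green1_c and green2_c below 0.077 m or distance between green1_c and green3_c below 0.077 m) and y of green2_c in the frame of green_stop between -0.012 and 0.012 m and z of green2_c in the frame of green_stop between 0.019 and 0.031 m and x of green2_c in the frame of green_stop between -0.19 and -0.028 m and x of green_stop in the frame of green2_c above 0.02 m and (x of green2_c in the frame of green_stop above -0.043 m or distance between green2_c and green1_c below 0.077 m or distance between green2_c and green3_c below 0.077 m) and y of green3_c in the frame of green_stop between -0.012 and 0.012 m and z of green3_c in the frame of green_stop between 0.019 and 0.031 m and x of green3_c in the frame of green_stop between -0.19 and -0.028 m and x of green_stop in the frame of green3_c above 0.02 m and (x of green3_c in the frame of green_stop above -0.043 m or distance between green3_c and green1_c below 0.077 m or distance between green3_c and green2_c below 0.077 m) and x of any of blue1_c, blue2_c, blue3_c in the frame of blue_stop above -0.043 m and x of any of green1_c, green2_c, green3_c in the frame of green_stop above -0.043 m), for 0.2 s.
2. then the button is pressed down (value of joint done_button above 0.0045 m), for 0.05 s.
At the end, for the whole second after the job is handed in: Every carton lies flat in the lane of its colour (centre within 12 mm of its middle, turned under 0.2 rad), coloured end towards the stop; the first within 8 mm of the stop, others within 7 mm of the carton ahead. Both empty trays are in the red caddy, below its rim. The button is up (all of step 1 and z of each of empty1_c, empty2_c in the frame of bin_mouth below -0.03 m and x of empty1_c in the frame of bin_mouth between 0 and 0.24 m and y of empty1_c in the frame of bin_mouth between -0.18 and 0.18 m and x of empty2_c in the frame of bin_mouth between 0 and 0.24 m and y of empty2_c in the frame of bin_mouth between -0.18 and 0.18 m and value of joint done_button below 0.002 m); the robot touches nothing.
It fails at once if one of the other things on the counter is moved more than 30 mm (distance of any of tape_roll, pot, wash_bottle, thermo_case, steel_tray from where it was at the start of the episode above 0.03 m).
Of blue1, blue2, blue3, green1, green2, green3 only 4 to 6 are there at a start; the rules pass over those that are not, and their reading is None.
At some moment in a run one of blue1, blue2, blue3, green1, green2, green3, empty1, empty2 may be knocked a few centimetres aside while the robot is not near it.
Once in a run the grip may slacken for a moment while it holds something.
It also fails if it takes over 210 s, if anything falls off the work surface, if the arm or the gripper's body presses on something with over 40 N, if the wrist force passes 120 N, or if a joint passes its speed limit or range.

## Working session

There is one attempt and no reset: what is moved stays moved. The work goes in short steps, Python scripts to look and compute and a tool call to move; the robot and the scene stay as the last step left them, time stands still between calls to the robot, and variables do not carry over. Pictures are saved under pics/ and viewed, at most 14 in all, crops included, and the job is handed in when it is done.

Besides the shell and the picture viewer there is one more tool, called after "Call:" in YAML: its name, and indented under it one key for each argument. play_rows: Moves the arm, as the interface text tells. Its arguments: {"type":"object","properties":{"steps":{"type":"string"},"squeeze":{"type":"number"}},"required":["steps"]}

```bash
ls; mkdir -p pics
python3 - <<'E'
from cell import robot
import cv2,numpy as np
for n in("top","scene"):
    p,d=robot.grab_frame(n); cv2.imwrite(f"pics/{n}0.png",p); np.save(f"/tmp/{n}.npy",d)
    c=robot.calibration(n); print(n,c["fx"],c["cx"],c["cy"],np.round(-c["R"].T@c["t"]),np.round(c["R"],2).tolist())
print(robot.get_obs())
E
```

```text
pics
top 586.1158834363462 320.2517034904985 240.63507145902364 [ 376. -146. 1544.] [[0.03, -1.0, -0.0], [-0.99, -0.03, -0.11], [0.11, 0.01, -0.99]]
scene 439.68358082242236 311.47115426875877 235.35189435249814 [1454.   77.  680.] [[-0.21, 0.98, -0.01], [0.54, 0.11, -0.83], [-0.81, -0.18, -0.55]]
{'t': 0.1, 'q': array([ 1.19140076e+00,  3.00431185e-01,  1.52154365e+00, -2.19837439e-06,
        1.32069030e+00, -6.66238989e-02]), 'joint_vel': array([ 0.0016651 , -0.0021066 , -0.00204535, -0.00069796, -0.00086931,
        0.00031286]), 'joint_efforts': array([-1.04050087e-04, -5.32651305e+01, -3.53280938e+01,  7.08749495e-02,
        2.34290538e-02, -1.23341772e-05]), 'ee_pos': array([169.19698072, 523.18086041, 302.12400147]), 'tcp_rot': array([ 1.55748881e-01,  9.87796537e-01, -5.23193835e-04, -1.17558959e-04]), 'contact_force': array([ 0.77641581,  0.07117869, -0.32696702]), 'moment': array([ 0.0403183 , -0.0389356 , -0.00668393]), 'grip_force': 0.0, 'finger_gap': 93.76861185148192}
```

View pics/top0.png

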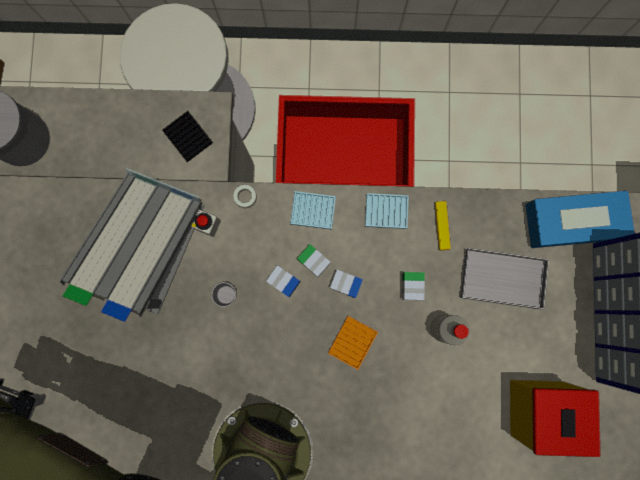

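View pics/scene0.png

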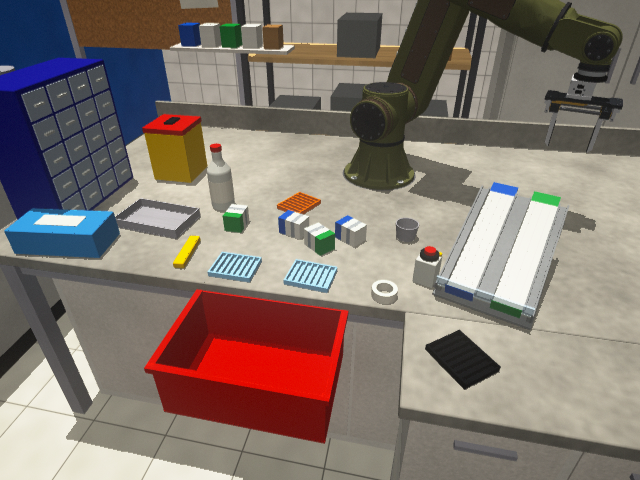

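Top view: cartons green (314,260), blue (283,282), blue (347,284) and green (414,286); lanes with labels green (77,294) and blue (117,310); button (203,221). The pale blue trays are at (313,210) and (387,210). The black (187,135) and orange (353,341) trays are look-alikes by colour, and so are the shelf cartons.

```bash
cat > h.py <<'E'
from cell import robot
import cv2,numpy as np
def cloud(n,p=None,d=None):
    if p is None: p,d=robot.grab_frame(n)
    c=robot.calibration(n); v,u=np.mgrid[:480,:640]
    P=np.stack([(u-c["cx"])/c["fx"]*d,(v-c["cy"])/c["fy"]*d,d],-1)
    W=(P-np.array(c["t"]))@np.array(c["R"]); W[d==0]=np.nan
    return p,W
def masks(p):
    h=cv2.cvtColor(p,cv2.COLOR_BGR2HSV); H,S,V=[h[...,i].astype(int) for i in range(3)]
    return dict(blue=(abs(H-110)<12)&(S>150)&(V>50),green=(abs(H-62)<15)&(S>120)&(V>40),red=((H<8)|(H>172))&(S>150)&(V>60),
      pale=(abs(H-100)<12)&(S>25)&(S<150)&(V>120))
def blobs(m,mn=40):
    n,l,s,c=cv2.connectedComponentsWithStats(m.astype(np.uint8))
    return [(l==i,s[i,4],c[i]) for i in range(1,n) if s[i,4]>=mn]
def cartons(p,W,zlo=38,zhi=60,reg=None):
    M=masks(p); out=[]
    m=(W[...,2]>zlo)&(W[...,2]<zhi)&(W[...,0]>250)&(W[...,0]<690)&(W[...,1]>-420)&(W[...,1]<130)
    for b,a,c in blobs(m,150):
        r=cv2.minAreaRect(W[b][:,:2].astype(np.float32)); z=np.median(W[b][:,2])
        bx=cv2.boxPoints(r); e=[bx[1]-bx[0],bx[2]-bx[1]]; ax=max(e,key=np.linalg.norm); ax=ax/np.linalg.norm(ax)
        for col in("blue","green"):
            k=b&M[col]
            if k.sum()>20:
                cc=W[k][:,:2].mean(0)
                if (cc-r[0])@ax<0: ax=-ax
                out.append((col,np.round(r[0],1),np.round(r[1],1),round(float(z),1),round(float(np.arctan2(ax[1],ax[0])),3),np.round(c)))
    return out
E
python3 - <<'E'
from h import *
p=cv2.imread("pics/top0.png");p,W=cloud("top",p,np.load("/tmp/top.npy"))
for o in cartons(p,W): print(*o)
M=masks(p)
for k in("blue","green","red","pale"):
    for b,a,c in blobs(M[k],60):
        X=W[b]; r=cv2.minAreaRect(X[:,:2].astype(np.float32)); print(k,a,np.round(c),np.round(np.nanmedian(X,0)),np.round(r[0]),np.round(r[1]),round(r[2]))
print("counter z",np.nanmedian(W[300:380,180:300,2]))
# lane floors: fit plane
L=np.zeros((480,640),np.uint8); 
for nm,q in(("G",[(132,185),(150,190),(98,285),(78,282)]),("B",[(168,195),(190,203),(133,300),(112,295)])):
    m=cv2.fillPoly(np.zeros((480,640),np.uint8),[np.array(q)],1)>0
    h=cv2.cvtColor(p,cv2.COLOR_BGR2HSV); m&=(h[...,2]>150)
    X=W[m];X=X[~np.isnan(X[:,0])];c=X.mean(0);u,s,v=np.linalg.svd(X-c,full_matrices=False);n=v[2]*np.sign(v[2][2])
    print(nm,len(X),c.round(1),n.round(3),"tilt",np.degrees(np.arccos(n[2])),s[2]/len(X)**.5, "dir",np.degrees(np.arctan2(n[1],n[0])), cv2.minAreaRect(X[:,:2].astype(np.float32)))
h=cv2.resize(p[160:340,40:260],None,fx=3.4,fy=3.3,interpolation=2); cv2.imwrite("pics/c1.png",h)
h=cv2.resize(p[180:380,250:450],None,fx=3,fy=3,interpolation=2); cv2.imwrite("pics/c2.png",h)
E
```

```text
green [ 491.5 -118.3] [70.6 50.7] 50.8 0.881 [314. 260.]
blue [436.5 -41.4] [70.6 50.3] 51.1 -2.144 [283. 281.]
blue [ 434.5 -203.2] [70.3 50.7] 50.5 -1.912 [346. 283.]
green [ 433.3 -375.4] [69.3 52. ] 50.9 0.017 [414. 285.]
blue 3336 [582. 218.] [ 612. -791.   76.] [ 618. -797.] [118. 237.] 9
blue 158 [291. 286.] [423. -62.  51.] [423. -62.] [21. 48.] 56
blue 142 [355. 287.] [ 425. -225.   51.] [ 426. -225.] [18. 49.] 70
blue 344 [116. 310.] [351. 343. 152.] [351. 343.] [63. 31.] 71
green 150 [306. 254.] [506. -98.  51.] [507. -98.] [20. 48.] 51
green 152 [413. 276.] [ 457. -373.   51.] [ 458. -374.] [48. 19.] 88
green 351 [ 77. 295.] [385. 437. 152.] [385. 438.] [63. 30.] 71
red 9862 [344. 146.] [ 844. -193. -163.] [ 767. -123.] [510. 182.] 62
red 108 [202. 220.] [581. 163.  92.] [581. 165.] [31. 26.] 80
red 162 [461. 331.] [ 327. -459.  201.] [ 326. -460.] [29. 31.] 2
red 3932 [566. 422.] [ 131. -696.  191.] [ 131. -698.] [156. 136.] 6
pale 1364 [313. 210.] [ 628. -111.    7.] [ 628. -111.] [109.  90.] 83
pale 1344 [386. 210.] [ 632. -306.    8.] [ 630. -307.] [110.  89.] 88
counter z 0.842445355972719
G 1817 [540.9 379.5  91.2] [ 0.327 -0.1    0.94 ] tilt 20.00448691255506 2.9514159869334717 dir -16.950615785968463 ((540.2882080078125, 379.44244384765625), (53.59861755371094, 275.768310546875), 71.679443359375)
B 2299 [506.7 288.5  91.5] [ 0.325 -0.11   0.939] tilt 20.069022472855703 2.986773152236973 dir -18.760324262586213 ((510.8570861816406, 286.6983947753906), (58.773681640625, 282.7403259277344), 69.8156967163086)
```

View pics/c1.png

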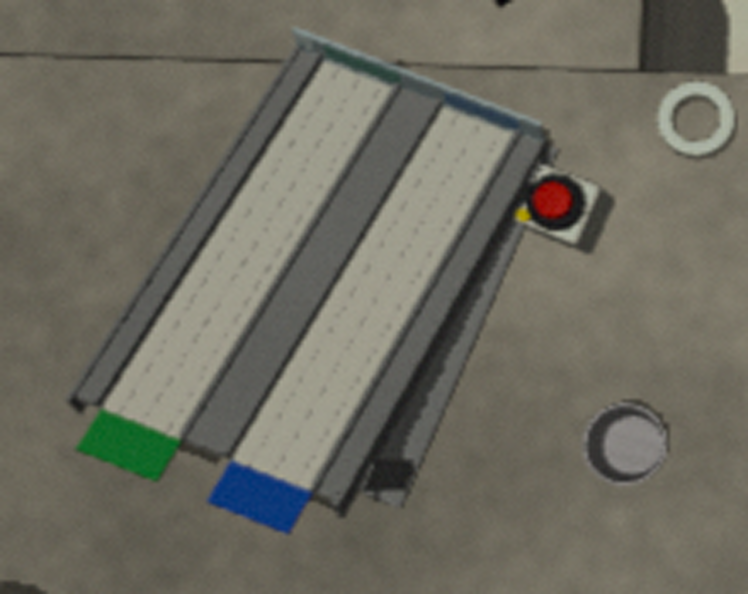

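View pics/c2.png

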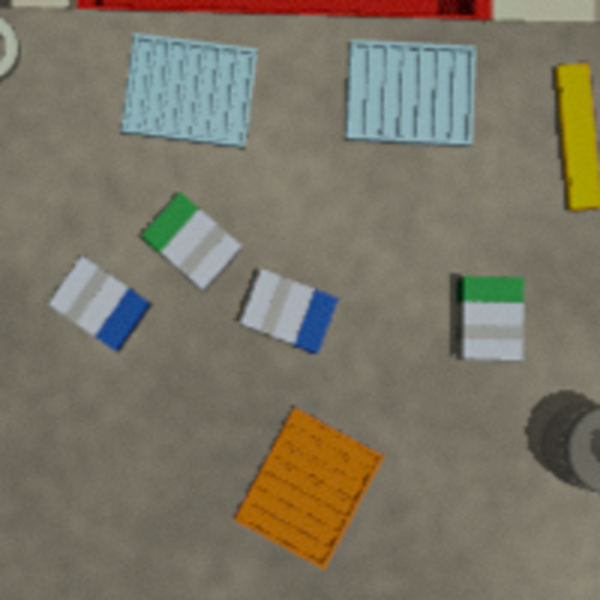

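Four cartons are present, each measuring 70 x 50 mm with its top at z of about 50. The lanes fit at 20° with a heading of about -19.2°, blue lane on the robot's right. The pale trays are the real ones.

```bash
cat > m.py <<'E'
import sys; from h import *
from scipy.spatial.transform import Rotation as Ro
H=np.radians(-19.2); d=np.array([np.cos(H),np.sin(H),0]); w=np.array([-d[1],d[0],0]); T=np.radians(20)
lx=d*np.cos(T)-np.array([0,0,np.sin(T)]); ln=d*np.sin(T)+np.array([0,0,np.cos(T)])
stop=dict(blue=np.array([651,238.5,35.])); stop["green"]=stop["blue"]+100*w
def down(psi): 
    y=np.array([np.cos(psi),np.sin(psi),0]); z=np.array([0,0,-1.]); return np.stack([np.cross(y,z),y,z],1)
RL=np.stack([np.cross(w,-ln),w,-ln],1)
def lane(col,X,h): # carton centre X along lane, carton bottom h above floor, grasp 11 above centre
    return stop[col]+X*lx+(25+h+11+78)*ln
def rel(name,p,R):
    o=robot.get_obs(); R0=Ro.from_quat(o["tcp_rot"]).as_matrix()
    s=R0.T@(np.asarray(p,float)-o["ee_pos"])/1000; r=Ro.from_matrix(R0.T@R).as_rotvec()
    print(name,"world",np.round(p,1),"row:",np.round(s,4),np.round(r,3))
def st():
    o=robot.get_obs(); print("t",round(o["t"],2),"q",np.round(o["q"],2),"p",np.round(o["ee_pos"],1),"F",np.round(o["contact_force"],1),"gap",round(o["finger_gap"],1),"grip",round(o["grip_force"],1))
E
python3 - <<'E'
from m import *
st(); rel("aboveA",[436.5,-41.4,220],down(-.573)); rel("A",[436.5,-41.4,114],down(-.573))
E
```

```text
t 0.1 q [ 1.19  0.3   1.52 -0.    1.32 -0.07] p [169.2 523.2 302.1] F [ 0.8  0.1 -0.3] gap 93.8 grip 0.0
aboveA world [436.5 -41.4 220. ] row: [-0.4281 -0.4549  0.0826] [-1.000e-03  1.000e-03  1.831e+00]
A world [436.5 -41.4 114. ] row: [-0.4281 -0.4547  0.1886] [-1.000e-03  1.000e-03  1.831e+00]
```

Call:
play_rows:
  steps: "-0.428 -0.455 0 0 0 1.831 0.078;-0.428 -0.455 0 0 0 1.831 0.078;-0.428 -0.455 0 0 0 1.831 0.078;-0.428 -0.455 0 0 0 1.831 0.078;-0.428 -0.455 0 0 0 1.831 0.078;-0.428 -0.455 0 0 0 1.831 0.078;-0.428 -0.455 0 0 0 1.831 0.078;-0.428 -0.455 0 0 0 1.831 0.078"
  squeeze: 30

```text
t: 1.1
ee_pos: [383.5, 69.3, 302.8]
tcp_rot: [0.789, 0.614, 0.0, 0.0]
contact_force: [1.5, 0.8, 0.4]
finger_gap: 78.0
grip_force: 0.0
```

Run:
```python
from m import *
st(); rel("aboveA",[436.5,-41.4,190],down(-.573)); rel("A",[436.5,-41.4,114],down(-.573))
```

```text
t 1.1 q [ 0.08 -0.07  1.93  0.    1.28  0.33] p [383.5  69.3 302.8] F [1.5 0.8 0.4] gap 78.0 grip 0.0
aboveA world [436.5 -41.4 190. ] row: [-0.0943  0.0786  0.1128] [ 0.    -0.     0.325]
A world [436.5 -41.4 114. ] row: [-0.0943  0.0785  0.1888] [ 0.    -0.     0.325]
```

Call:
play_rows:
  steps: "-0.094 0.078 0.05 0 0 0.325 0.078;-0.094 0.078 0.11 0 0 0.325 0.078;-0.094 0.078 0.11 0 0 0.325 0.078;-0.094 0.078 0.11 0 0 0.325 0.078;-0.094 0.078 0.11 0 0 0.325 0.078"

```text
t: 1.72
ee_pos: [436.4, -38.2, 193.5]
tcp_rot: [0.877, 0.481, 0.0, 0.0]
contact_force: [0.2, 0.5, 0.0]
finger_gap: 78.0
grip_force: 0.0
```

Run:
```python
from m import *
st(); rel("A",[436.5,-41.4,114],down(-.573))
```

```text
t 1.73 q [-0.17  0.19  1.94  0.    1.01  0.4 ] p [436.4 -38.2 193.5] F [0.2 0.5 0. ] gap 78.0 grip 0.0
A world [436.5 -41.4 114. ] row: [-0.0027  0.0018  0.0795] [ 0.    -0.     0.006]
```

Call:
play_rows:
  steps: "-0.003 0.002 0.05 0 0 0.006 0.078;-0.003 0.002 0.079 0 0 0.006 0.078;-0.003 0.002 0.079 0 0 0.006 0.078;-0.003 0.002 0.079 0 0 0.006 0.04;-0.003 0.002 0.079 0 0 0.006 0.04;-0.003 0.002 0.079 0 0 0.006 0.04"

```text
t: 2.48
ee_pos: [436.7, -42.1, 114.5]
tcp_rot: [0.878, 0.478, 0.001, 0.0]
contact_force: [-1.3, 1.3, 2.4]
finger_gap: 51.1
grip_force: 1.0
```

```bash
cat > lift.py <<'E'
from m import *
col=sys.argv[1]; X=float(sys.argv[2])
st(); p=lane(col,X,60); rel("over",p,RL); rel("place",lane(col,X,3),RL); print(lane(col,X,3)-ln*89)
E
python3 lift.py blue -140
```

```text
t 2.48 q [-0.18  0.33  1.99  0.    0.82  0.39] p [436.7 -42.1 114.5] F [-1.3  1.3  2.4] gap 51.1 grip 1.0
over world [583.  262.2 246.4] row: [ 0.3351 -0.0419 -0.1317] [ 0.317  0.249 -1.788]
place world [564.6 268.6 192.8] row: [ 0.3305 -0.0609 -0.0782] [ 0.317  0.249 -1.788]
[535.80458987 278.61528607 109.19421345]
```

Call:
play_rows:
  steps: "0 0 0 0 0 0 0.04;0 0 0 0 0 0 0.04;0 0 -0.06 0 0 0 0.04;0 0 -0.12 0 0 0 0.04;0.05 -0.006 -0.17 0.05 0.04 -0.27 0.04;0.1 -0.012 -0.17 0.1 0.08 -0.54 0.04;0.15 -0.019 -0.17 0.14 0.11 -0.8 0.04;0.2 -0.025 -0.17 0.19 0.15 -1.07 0.04"

```text
t: 3.48
ee_pos: [524.2, 141.0, 284.0]
tcp_rot: [0.644, 0.761, 0.014, -0.08]
contact_force: [0.3, -0.0, -1.3]
finger_gap: 50.3
grip_force: 30.0
```

```bash
python3 lift.py blue -140
```

```text
t 3.48 q [ 0.15  0.33  1.53  0.14  1.37 -0.05] p [524.2 141.  284. ] F [ 0.3 -0.  -1.3] gap 50.3 grip 30.0
over world [583.  262.2 246.4] row: [0.1039 0.0814 0.0461] [ 0.186  0.144 -1.05 ]
place world [564.6 268.6 192.8] row: [0.1056 0.0689 0.1016] [ 0.186  0.144 -1.05 ]
[535.80458987 278.61528607 109.19421345]
```

Call:
play_rows:
  steps: "0.104 0.081 0.0 0.186 0.144 -1.05 0.04;0.104 0.081 0.0 0.186 0.144 -1.05 0.04;0.104 0.081 0.02 0.186 0.144 -1.05 0.04;0.104 0.081 0.046 0.186 0.144 -1.05 0.04;0.104 0.081 0.046 0.186 0.144 -1.05 0.04;0.104 0.081 0.046 0.186 0.144 -1.05 0.04;0.104 0.081 0.046 0.186 0.144 -1.05 0.04;0.104 0.081 0.046 0.186 0.144 -1.05 0.04"

```text
t: 4.47
ee_pos: [582.8, 260.2, 246.1]
tcp_rot: [0.169, 0.97, 0.029, -0.171]
contact_force: [-0.2, -0.2, -1.2]
finger_gap: 50.1
grip_force: 3.0
```

```bash
python3 lift.py blue -140;python3 - <<'E'
from m import *
p,W=cloud("scene"); cv2.imwrite("pics/s1.png",cv2.resize(p[120:340,380:620],None,fx=2.7,fy=2.7,interpolation=2))
E
```

```text
t 4.47 q [ 0.31  0.65  1.17  0.21  1.61 -0.94] p [582.8 260.2 246.1] F [-0.2 -0.2 -1.2] gap 50.1 grip 3.0
over world [583.  262.2 246.4] row: [ 0.0007  0.0019 -0.0001] [ 0.002  0.001 -0.01 ]
place world [564.6 268.6 192.8] row: [0.0007 0.0019 0.0569] [ 0.002  0.001 -0.01 ]
[535.80458987 278.61528607 109.19421345]
```

View pics/s1.png

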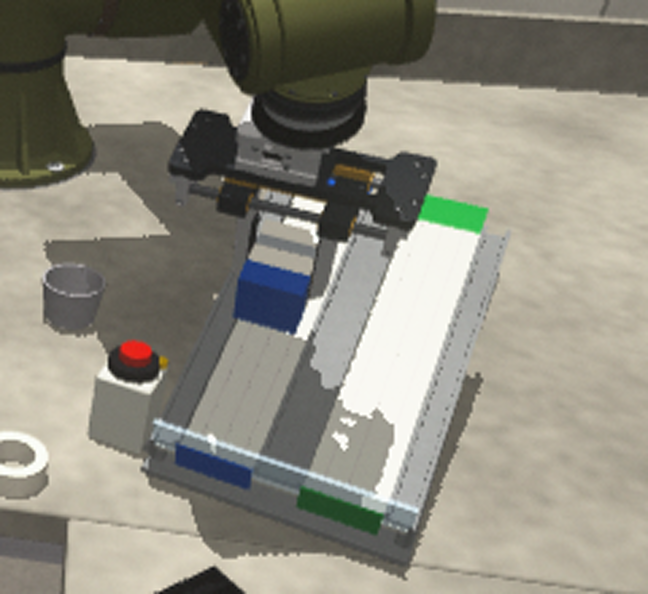

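The crop shows the carton held level with the lane, blue end downhill at crop (272,295). The grip reads 3 N, so this is the slackening; I'll regain the grip and check for slip.

Call:
play_rows:
  steps: "0.001 0.002 0 0.002 0.001 -0.01 0.04;0.001 0.002 0 0.002 0.001 -0.01 0.04;0.001 0.002 0 0.002 0.001 -0.01 0.04"
  squeeze: 35

```text
t: 4.9
ee_pos: [582.6, 262.4, 246.4]
tcp_rot: [0.163, 0.971, 0.029, -0.172]
contact_force: [0.5, 0.2, -2.5]
finger_gap: 49.7
grip_force: 35.0
```

```bash
cat > chk.py <<'E'
from m import *
st()
def chk(col):
    p,W=cloud("scene"); L=(W-stop[col])@np.stack([lx,w,ln],1)
    m=masks(p)[col]&(abs(L[...,1])<45)&(L[...,0]<-5)&(L[...,0]>-300)&(L[...,2]>-5)&(L[...,2]<200)
    for b,a,c in blobs(m,30): print(col,a,np.round(c),"lane xyz p2,50,98",np.round(np.nanpercentile(L[b],[2,50,98],axis=0),1).tolist())
for c in sys.argv[1:]: chk(c)
E
python3 chk.py blue; python3 lift.py blue -140
```

```text
t 4.9 q [ 0.31  0.65  1.16  0.21  1.61 -0.95] p [582.6 262.4 246.4] F [ 0.5  0.2 -2.5] gap 49.7 grip 35.0
blue 250 [480. 225.] lane xyz p2,50,98 [[-124.9, -24.4, 69.0], [-110.5, -6.3, 106.8], [-102.6, 23.7, 110.3]]
t 4.95 q [ 0.31  0.65  1.16  0.21  1.61 -0.95] p [582.6 262.4 246.4] F [ 0.3  0.2 -1.5] gap 49.9 grip 35.0
over world [583.  262.2 246.4] row: [-0.0004 -0.0001 -0.0001] [-0.001 -0.001  0.003]
place world [564.6 268.6 192.8] row: [-0.0004 -0.0001  0.0569] [-0.001 -0.001  0.003]
[535.80458987 278.61528607 109.19421345]
```

Call:
play_rows:
  steps: "0 0 0.03 0 0 0 0.04;0 0 0.05 0 0 0 0.04;0 0 0.056 0 0 0 0.04;0 0 0.056 0 0 0 0.04;0 0 0.056 0 0 0 0.068;0 0 0.056 0 0 0 0.068;0 0 0.03 0 0 0 0.068;0 0 -0.05 0 0 0 0.075"

```text
t: 5.95
ee_pos: [592.7, 258.8, 276.2]
tcp_rot: [0.162, 0.971, 0.028, -0.174]
contact_force: [0.6, -0.2, -1.3]
finger_gap: 74.1
grip_force: 0.0
```

```bash
python3 chk.py blue
python3 - <<'E'
from m import *
p,W=cloud("top")
for o in cartons(p,W): print(*o)
a=.881; rel("overG1",[491.5,-118.3,210],down(a-np.pi/2))
E
```

```text
t 5.95 q [ 0.3   0.65  1.09  0.21  1.68 -0.95] p [592.7 258.8 276.2] F [ 0.6 -0.2 -1.3] gap 74.1 grip 0.0
blue 191 [470. 261.] lane xyz p2,50,98 [[-59.1, -25.0, 44.7], [-48.6, -0.9, 47.9], [-37.3, 22.7, 50.9]]
green [ 491.5 -118.3] [70.2 50.5] 50.7 0.875 [314. 260.]
blue [ 434.2 -203.2] [70.5 50.4] 50.9 -1.909 [346. 283.]
green [ 433.1 -375.6] [69.4 51.2] 50.9 0.008 [414. 286.]
overG1 world [ 491.5 -118.3  210. ] row: [-0.0472 -0.3903  0.0589] [-0.324 -0.234  1.908]
```

Call:
play_rows:
  steps: "-0.047 -0.39 0.03 -0.324 -0.234 1.908 0.08;-0.047 -0.39 0.03 -0.324 -0.234 1.908 0.08;-0.047 -0.39 0.04 -0.324 -0.234 1.908 0.08;-0.047 -0.39 0.05 -0.324 -0.234 1.908 0.08;-0.047 -0.39 0.058 -0.324 -0.234 1.908 0.08;-0.047 -0.39 0.058 -0.324 -0.234 1.908 0.08;-0.047 -0.39 0.058 -0.324 -0.234 1.908 0.08;-0.047 -0.39 0.058 -0.324 -0.234 1.908 0.08"

```text
t: 7.05
ee_pos: [488.7, -119.5, 206.0]
tcp_rot: [0.791, 0.61, 0.003, -0.046]
contact_force: [0.5, 0.5, -0.3]
finger_gap: 80.1
grip_force: 0.0
```

Call:
play_rows:
  steps: "0 0 0 0 0 0 0.08;0 0 0 0 0 0 0.08"

```text
t: 7.3
ee_pos: [489.4, -117.7, 206.4]
tcp_rot: [0.787, 0.615, 0.004, -0.047]
contact_force: [-1.0, 0.2, 0.6]
finger_gap: 79.8
grip_force: 0.0
```

```bash
python3 chk.py blue
python3 - <<'E'
from m import *
rel("G1",[491.5,-118.3,114],down(-.693))
E
```

```text
t 7.3 q [-0.33  0.33  1.72  0.06  1.16 -0.11] p [ 489.4 -117.7  206.4] F [-1.   0.2  0.6] gap 79.8 grip 0.0
blue 142 [464. 274.] lane xyz p2,50,98 [[-20.1, -26.4, 44.8], [-12.6, -1.8, 47.7], [-5.5, 22.2, 51.2]]
G1 world [ 491.5 -118.3  114. ] row: [-0.006   0.0086  0.0918] [-0.083 -0.047  0.448]
```

Call:
play_rows:
  steps: "-0.006 0.009 0 -0.083 -0.047 0.448 0.08;-0.006 0.009 0 -0.083 -0.047 0.448 0.08;-0.006 0.009 0.02 -0.083 -0.047 0.448 0.08;-0.006 0.009 0.05 -0.083 -0.047 0.448 0.08;-0.006 0.009 0.05 -0.083 -0.047 0.448 0.08;-0.006 0.009 0.05 -0.083 -0.047 0.448 0.08"

```text
t: 8.1
ee_pos: [494.4, -122.0, 156.4]
tcp_rot: [0.906, 0.424, 0.0, 0.001]
contact_force: [0.1, 0.5, 0.3]
finger_gap: 80.0
grip_force: 0.0
```

Run:
```python
from m import *
st();rel("G1",[491.5,-118.3,114],down(-.693))
```

```text
t 8.1 q [-0.31  0.39  1.78 -0.    0.98  0.38] p [ 494.4 -122.   156.4] F [0.1 0.5 0.3] gap 80.0 grip 0.0
G1 world [ 491.5 -118.3  114. ] row: [ 0.001  -0.0046  0.0424] [ 0.001  0.    -0.003]
```

Call:
play_rows:
  steps: "0.001 -0.005 0.03 0 0 0 0.08;0.001 -0.005 0.042 0 0 0 0.08;0.001 -0.005 0.042 0 0 0 0.08;0.001 -0.005 0.042 0 0 0 0.04;0.001 -0.005 0.042 0 0 0 0.04;0.001 -0.005 0.042 0 0 0 0.04;0.001 -0.005 0.042 0 0 0 0.04;0.001 -0.005 0.042 0 0 0 0.04"

```text
t: 9.1
ee_pos: [490.8, -118.1, 113.7]
tcp_rot: [0.906, 0.423, -0.0, 0.0]
contact_force: [-1.3, -0.5, 5.3]
finger_gap: 50.1
grip_force: 35.0
```

Run:
```python
from m import *
st();rel("re",[450,-40,115],down(-1.5))
```

```text
t 9.1 q [-0.31  0.45  1.81 -0.    0.88  0.39] p [ 490.8 -118.1  113.7] F [-1.3 -0.5  5.3] gap 50.1 grip 35.0
re world [450 -40 115] row: [ 0.0337 -0.0814 -0.0013] [0.001 0.    0.803]
```

Call:
play_rows:
  steps: "0 0 -0.015 0 0 0 0.04;0.03 -0.08 -0.015 0 0 0.803 0.04;0.034 -0.081 -0.015 0 0 0.803 0.04;0.034 -0.081 -0.015 0 0 0.803 0.04;0.034 -0.081 -0.015 0 0 0.803 0.04;0.034 -0.081 -0.015 0 0 0.803 0.04;0.034 -0.081 -0.002 0 0 0.803 0.04;0.034 -0.081 -0.001 0 0 0.803 0.04"

```text
t: 10.1
ee_pos: [450.2, -39.9, 113.7]
tcp_rot: [0.999, 0.036, -0.001, 0.0]
contact_force: [-1.5, -0.4, 2.3]
finger_gap: 49.8
grip_force: 35.0
```

Call:
play_rows:
  steps: "0 0 0 0 0 0 0.08;0 0 0 0 0 0 0.08;0 0 0 0 0 0 0.08;0 0 -0.06 0 0 -0.2 0.08;0 0 -0.09 0 0 -0.4 0.08;0 0 -0.09 0 0 -1.5 0.08;0 0 -0.09 0 0 -1.5 0.08;0 0 -0.09 0 0 -1.5 0.08"

```text
t: 11.1
ee_pos: [450.4, -39.9, 204.5]
tcp_rot: [0.874, 0.486, -0.0, 0.0]
contact_force: [0.2, -0.7, 0.4]
finger_gap: 80.3
grip_force: 0.0
```

Run:
```python
from m import *
st();p,W=cloud("top"); cv2.imwrite("pics/t2.png",p)
for o in cartons(p,W,zhi=56): print(*o)
rel("G1?",[450,-40,200],down(1.6))
p,W=cloud("scene"); m=masks(p)["green"]&(W[...,2]>40)&(W[...,2]<56)&(W[...,0]<690)&(W[...,0]>250)
for b,a,c in blobs(m,20): print(a,c.round(),np.nanmedian(W[b],0).round(1))
```

```text
t 11.1 q [-0.17  0.2   1.9  -0.    1.05  0.39] p [450.4 -39.9 204.5] F [ 0.2 -0.7  0.4] gap 80.3 grip 0.0
blue [ 434.3 -203. ] [70.1 50.6] 50.8 -1.913 [346. 283.]
green [ 433.2 -375.6] [68.5 51.9] 50.7 0.029 [414. 286.]
G1? world [450 -40 200] row: [-0.0003 -0.0002  0.0045] [-1.000e-03  1.000e-03 -2.147e+00]
88 [232. 215.] [ 459.6 -374.    47.2]
120 [350. 232.] [481.4 -38.1  46.5]
```

Call:
play_rows:
  steps: "0 0 0 0 0 -2.188 0.08;0 0 0 0 0 -2.188 0.08;0 0 0 0 0 -2.188 0.08;0 0 0 0 0 -2.188 0.08;0 0 0 0 0 -2.188 0.08;0 0 0 0 0 -2.188 0.08;0 0 0 0 0 -2.188 0.08;0 0 0 0 0 -2.188 0.08"

```text
t: 12.2
ee_pos: [450.4, -39.9, 204.4]
tcp_rot: [0.311, 0.95, -0.0, -0.0]
contact_force: [0.8, -0.3, 0.3]
finger_gap: 80.3
grip_force: 0.0
```

Call:
play_rows:
  steps: "0 0 0 0 0 -0.75 0.08;0 0 0 0 0 -0.75 0.08;0 0 0 0 0 -0.75 0.08;0 0 0 0 0 -0.75 0.08;0 0 0 0 0 -0.75 0.08"

```text
t: 12.82
ee_pos: [450.4, -39.9, 204.4]
tcp_rot: [-0.056, 0.998, -0.0, -0.0]
contact_force: [-0.7, -0.8, -0.1]
finger_gap: 80.2
grip_force: 0.0
```

Run:
```python
from m import *
st();rel("G1",[450.2,-39.9,114],down(1.641))
```

```text
t 12.82 q [-0.17  0.2   1.9  -0.    1.05 -1.85] p [450.4 -39.9 204.4] F [-0.7 -0.8 -0.1] gap 80.2 grip 0.0
G1 world [450.2 -39.9 114. ] row: [0.0002 0.     0.0904] [-0.001 -0.     0.041]
```

Call:
play_rows:
  steps: "0 0 0.05 0 0 0.041 0.08;0 0 0.09 0 0 0.041 0.08;0 0 0.09 0 0 0.041 0.08;0 0 0.09 0 0 0.041 0.04;0 0 0.09 0 0 0.041 0.04;0 0 0.09 0 0 0.041 0.04;0 0 0.09 0 0 0.041 0.04;0 0 0.09 0 0 0.041 0.04"

```text
t: 13.82
ee_pos: [450.7, -40.0, 115.2]
tcp_rot: [-0.037, 0.999, -0.0, 0.0]
contact_force: [-1.9, -0.2, 8.2]
finger_gap: 49.9
grip_force: 35.0
```

```bash
python3 lift.py green -160
```

```text
t 13.82 q [-0.17  0.35  1.95 -0.    0.83 -1.81] p [450.7 -40.  115.2] F [-1.9 -0.2  8.2] gap 49.9 grip 35.0
over world [598.1 362.8 253.2] row: [-0.1772  0.3905 -0.1383] [-0.072  0.345  0.406]
place world [579.7 369.2 199.7] row: [-0.1592  0.3983 -0.0847] [-0.072  0.345  0.406]
[550.94278442 379.23359432 116.03461631]
```

Call:
play_rows:
  steps: "0 0 -0.06 0 0 0 0.04;0 0 -0.12 0 0 0 0.04;-0.02 0.05 -0.17 -0.01 0.05 0.06 0.04;-0.05 0.11 -0.17 -0.02 0.1 0.12 0.04;-0.08 0.17 -0.17 -0.03 0.16 0.18 0.04;-0.11 0.23 -0.17 -0.04 0.22 0.25 0.04;-0.13 0.29 -0.17 -0.055 0.27 0.31 0.04;-0.16 0.35 -0.17 -0.065 0.31 0.36 0.04"

```text
t: 14.82
ee_pos: [574.3, 297.8, 284.2]
tcp_rot: [0.143, 0.977, 0.026, -0.155]
contact_force: [0.2, 0.3, -0.6]
finger_gap: 49.7
grip_force: 35.0
```

Call:
play_rows:
  steps: "0 0 0 0 0 0 0.04;0 0 0 0 0 0 0.04;0 0 0 0 0 0 0.04"

```text
t: 15.2
ee_pos: [574.0, 294.8, 284.8]
tcp_rot: [0.142, 0.977, 0.026, -0.154]
contact_force: [0.4, 1.1, -1.6]
finger_gap: 49.7
grip_force: 35.0
```

```bash
python3 lift.py green -160
```

```text
t 15.2 q [ 0.37  0.63  1.11  0.2   1.65 -0.93] p [574.  294.8 284.8] F [ 0.4  1.1 -1.6] gap 49.7 grip 35.0
over world [598.1 362.8 253.2] row: [-0.0134  0.0718  0.0294] [-0.008  0.035  0.045]
place world [579.7 369.2 199.7] row: [-0.0114  0.0723  0.0864] [-0.008  0.035  0.045]
[550.94278442 379.23359432 116.03461631]
```

Call:
play_rows:
  steps: "-0.013 0.05 0 -0.008 0.035 0.045 0.04;-0.013 0.072 0.02 -0.008 0.035 0.045 0.04;-0.013 0.072 0.05 -0.008 0.035 0.045 0.04;-0.013 0.072 0.05 -0.008 0.035 0.045 0.04;-0.013 0.072 0.05 -0.008 0.035 0.045 0.04"

```text
t: 15.82
ee_pos: [592.3, 365.4, 235.1]
tcp_rot: [0.164, 0.971, 0.03, -0.171]
contact_force: [1.0, -0.9, -0.4]
finger_gap: 49.6
grip_force: 35.0
```

```bash
python3 lift.py green -160; python3 chk.py green
```

```text
t 15.82 q [ 0.44  0.79  0.96  0.24  1.64 -0.81] p [592.3 365.4 235.1] F [ 1.  -0.9 -0.4] gap 49.6 grip 35.0
over world [598.1 362.8 253.2] row: [ 0.0003 -0.0005 -0.0192] [0.001 0.    0.   ]
place world [579.7 369.2 199.7] row: [ 0.0003 -0.0006  0.0378] [0.001 0.    0.   ]
[550.94278442 379.23359432 116.03461631]
t 15.82 q [ 0.44  0.79  0.96  0.24  1.64 -0.81] p [592.3 365.4 235.1] F [ 1.  -0.9 -0.4] gap 49.6 grip 35.0
green 556 [530. 241.] lane xyz p2,50,98 [[-144.4, -23.8, 41.8], [-124.2, 0.2, 78.5], [-121.1, 23.5, 90.0]]
```

Call:
play_rows:
  steps: "0 -0.001 0.025 0 0 0 0.04;0 -0.001 0.038 0 0 0 0.04;0 -0.001 0.038 0 0 0 0.04;0 -0.001 0.038 0 0 0 0.068;0 -0.001 0.038 0 0 0 0.068;0 -0.001 0.015 0 0 0 0.068;0 -0.001 -0.04 0 0 0 0.08;0 -0.001 -0.08 0 0 0 0.08"

```text
t: 16.88
ee_pos: [617.8, 355.9, 310.8]
tcp_rot: [0.164, 0.971, 0.029, -0.171]
contact_force: [0.7, 0.8, 0.1]
finger_gap: 80.0
grip_force: 0.0
```

```bash
python3 chk.py green blue
python3 - <<'E'
from m import *
rel("overB",[434.3,-203.1,200],down(-1.912+np.pi/2))
E
```

```text
t 16.88 q [ 0.41  0.8   0.77  0.24  1.82 -0.79] p [617.8 355.9 310.8] F [0.7 0.8 0.1] gap 80.0 grip 0.0
green 480 [517. 277.] lane xyz p2,50,98 [[-69.0, -25.8, 9.4], [-48.6, -2.0, 45.2], [-45.6, 21.0, 50.8]]
blue 142 [464. 274.] lane xyz p2,50,98 [[-19.5, -26.4, 45.1], [-12.8, -2.1, 47.9], [-5.5, 22.5, 51.1]]
overB world [ 434.3 -203.1  200. ] row: [-0.0464 -0.5888  0.1005] [-0.268 -0.274  1.561]
```

Call:
play_rows:
  steps: "-0.046 -0.588 0.07 -0.268 -0.274 1.561 0.08;-0.046 -0.588 0.07 -0.268 -0.274 1.561 0.08;-0.046 -0.588 0.07 -0.268 -0.274 1.561 0.08;-0.046 -0.588 0.07 -0.268 -0.274 1.561 0.08;-0.046 -0.588 0.07 -0.268 -0.274 1.561 0.08;-0.046 -0.588 0.07 -0.268 -0.274 1.561 0.08;-0.046 -0.588 0.07 -0.268 -0.274 1.561 0.08;-0.046 -0.588 0.07 -0.268 -0.274 1.561 0.08"

```text
t: 17.98
ee_pos: [469.9, -115.6, 239.4]
tcp_rot: [0.785, 0.62, -0.001, -0.014]
contact_force: [1.2, -0.3, -0.2]
finger_gap: 79.6
grip_force: 0.0
```

```bash
python3 chk.py green blue
python3 - <<'E'
from m import *
rel("overB",[434.3,-203.1,190],down(-1.912+np.pi/2))
p,W=cloud("top")
for o in cartons(p,W): print(*o)
E
```

```text
t 17.98 q [-0.32  0.23  1.77  0.01  1.17 -0.09] p [ 469.9 -115.6  239.4] F [ 1.2 -0.3 -0.2] gap 79.6 grip 0.0
green 160 [513. 289.] lane xyz p2,50,98 [[-19.7, -27.3, 45.6], [-12.5, -3.6, 48.7], [-5.8, 21.4, 51.5]]
blue 143 [464. 274.] lane xyz p2,50,98 [[-20.9, -26.6, 43.7], [-12.1, -2.6, 47.7], [-5.4, 22.1, 50.7]]
overB world [ 434.3 -203.1  190. ] row: [-0.092  -0.0124  0.0478] [-0.026 -0.014  0.104]
blue [ 433.9 -203.9] [68.2 50.6] 50.9 -1.907 [347. 284.]
green [ 433.3 -375.5] [68.9 52.6] 50.8 0.025 [414. 285.]
```

Call:
play_rows:
  steps: "-0.05 -0.01 0.02 -0.026 -0.014 0.104 0.08;-0.092 -0.012 0.048 -0.026 -0.014 0.104 0.08;-0.092 -0.012 0.048 -0.026 -0.014 0.104 0.08;-0.092 -0.012 0.048 -0.026 -0.014 0.104 0.08"

```text
t: 18.62
ee_pos: [438.2, -199.0, 191.1]
tcp_rot: [0.814, 0.581, 0.001, 0.0]
contact_force: [-0.6, -0.5, 0.1]
finger_gap: 80.1
grip_force: 0.0
```

Run:
```python
from m import *
st();rel("B",[434.2,-203.3,114],down(-1.911+np.pi/2))
```

```text
t 18.62 q [-0.5   0.28  1.83  0.    1.03 -0.17] p [ 438.2 -199.   191.1] F [-0.6 -0.5  0.1] gap 80.1 grip 0.0
B world [ 434.2 -203.3  114. ] row: [-0.0055 -0.0025  0.0771] [ 0.002 -0.001  0.009]
```

Call:
play_rows:
  steps: "-0.005 -0.002 0.02 0 0 0.009 0.08;-0.005 -0.002 0.04 0 0 0.009 0.08;-0.005 -0.002 0.04 0 0 0.009 0.08"

```text
t: 19.0
ee_pos: [434.5, -202.7, 150.6]
tcp_rot: [0.816, 0.578, 0.001, -0.0]
contact_force: [-0.0, -0.7, 1.3]
finger_gap: 80.2
grip_force: 0.0
```

Run:
```python
from m import *
st();rel("B",[434.2,-203.3,114],down(-1.911+np.pi/2))
```

```text
t 19.0 q [-0.51  0.34  1.86  0.    0.94 -0.18] p [ 434.5 -202.7  150.6] F [-0.  -0.7  1.3] gap 80.2 grip 0.0
B world [ 434.2 -203.3  114. ] row: [-0.0007 -0.0001  0.0366] [ 0.    -0.001  0.001]
```

Call:
play_rows:
  steps: "0 0 0.036 0 0 0 0.08;0 0 0.036 0 0 0 0.08;0 0 0.036 0 0 0 0.04;0 0 0.036 0 0 0 0.04;0 0 0.036 0 0 0 0.04;0 0 0.036 0 0 0 0.04;0 0 -0.03 0 0 0 0.04;0 0 -0.09 0 0 0 0.04"

```text
t: 20.0
ee_pos: [433.7, -203.9, 241.2]
tcp_rot: [0.817, 0.577, 0.0, -0.0]
contact_force: [0.7, 0.2, -1.1]
finger_gap: 50.3
grip_force: 35.0
```

```bash
python3 lift.py blue -185
```

```text
t 20.0 q [-0.52  0.21  1.79  0.    1.15 -0.18] p [ 433.7 -203.9  241.2] F [ 0.7  0.2 -1.1] gap 50.3 grip 35.0
over world [543.  276.1 261.8] row: [ 0.4889 -0.0577 -0.0199] [ 0.276  0.272 -1.56 ]
place world [524.6 282.5 208.2] row: [ 0.4887 -0.0772  0.0336] [ 0.276  0.272 -1.56 ]
[495.87053209 292.52179632 124.5851199 ]
```

Call:
play_rows:
  steps: "0.06 -0.007 -0.05 0.033 0.033 -0.19 0.04;0.12 -0.014 -0.05 0.066 0.066 -0.37 0.04;0.18 -0.021 -0.05 0.1 0.1 -0.56 0.04;0.24 -0.028 -0.05 0.135 0.133 -0.76 0.04;0.3 -0.036 -0.05 0.17 0.167 -0.95 0.04;0.36 -0.043 -0.05 0.2 0.2 -1.15 0.04;0.42 -0.05 -0.05 0.24 0.23 -1.35 0.04;0.48 -0.057 -0.05 0.27 0.27 -1.53 0.04"

```text
t: 21.0
ee_pos: [541.0, 269.3, 290.2]
tcp_rot: [0.213, 0.963, 0.028, -0.162]
contact_force: [1.1, -0.2, -0.8]
finger_gap: 49.7
grip_force: 35.0
```

Call:
play_rows:
  steps: "0 0 0 0 0 0 0.04;0 0 0 0 0 0 0.04;0 0 0 0 0 0 0.04"

```text
t: 21.38
ee_pos: [541.0, 266.2, 290.6]
tcp_rot: [0.217, 0.962, 0.028, -0.161]
contact_force: [-0.5, -0.7, -1.2]
finger_gap: 49.8
grip_force: 35.0
```

```bash
python3 lift.py blue -185
```

```text
t 21.38 q [ 0.33  0.52  1.26  0.22  1.61 -0.81] p [541.  266.2 290.6] F [-0.5 -0.7 -1.2] gap 49.8 grip 35.0
over world [543.  276.1 261.8] row: [-0.0069  0.0103  0.0279] [ 0.02   0.02  -0.106]
place world [524.6 282.5 208.2] row: [-0.0059  0.0091  0.0849] [ 0.02   0.02  -0.106]
[495.87053209 292.52179632 124.5851199 ]
```

Call:
play_rows:
  steps: "-0.006 0.01 0.02 0.02 0.02 -0.106 0.04;-0.006 0.01 0.05 0.02 0.02 -0.106 0.04;-0.006 0.01 0.05 0.02 0.02 -0.106 0.04;-0.006 0.01 0.05 0.02 0.02 -0.106 0.04"

```text
t: 21.88
ee_pos: [536.0, 279.5, 242.4]
tcp_rot: [0.164, 0.971, 0.029, -0.171]
contact_force: [0.4, 0.2, -1.3]
finger_gap: 49.9
grip_force: 35.0
```

```bash
python3 lift.py blue -185; python3 chk.py blue
```

```text
t 21.88 q [ 0.36  0.57  1.3   0.22  1.54 -0.92] p [536.  279.5 242.4] F [ 0.4  0.2 -1.3] gap 49.9 grip 35.0
over world [543.  276.1 261.8] row: [-0.0007 -0.0009 -0.0209] [0.001 0.001 0.001]
place world [524.6 282.5 208.2] row: [-0.0007 -0.0009  0.0361] [0.001 0.001 0.001]
[495.87053209 292.52179632 124.5851199 ]
t 21.88 q [ 0.36  0.57  1.3   0.22  1.54 -0.92] p [536.  279.5 242.4] F [ 0.4  0.2 -1.3] gap 49.9 grip 35.0
blue 220 [486. 216.] lane xyz p2,50,98 [[-169.3, -23.5, 47.0], [-156.4, -3.4, 85.5], [-147.7, 24.6, 88.7]]
blue 141 [464. 274.] lane xyz p2,50,98 [[-19.7, -26.3, 44.9], [-12.8, -2.1, 47.9], [-5.7, 22.2, 50.8]]
```

Call:
play_rows:
  steps: "0 -0.001 0.025 0 0 0 0.04;0 -0.001 0.036 0 0 0 0.04;0 -0.001 0.036 0 0 0 0.04;0 -0.001 0.036 0 0 0 0.068;0 -0.001 0.036 0 0 0 0.068;0 -0.001 0.015 0 0 0 0.068;0 -0.001 -0.04 0 0 0 0.08;0 -0.001 -0.08 0 0 0 0.08"

```text
t: 22.92
ee_pos: [561.6, 269.9, 318.5]
tcp_rot: [0.163, 0.971, 0.029, -0.171]
contact_force: [-0.1, 0.7, -0.1]
finger_gap: 79.9
grip_force: 0.0
```

```bash
python3 chk.py blue
python3 - <<'E'
from m import *
rel("overG2",[433.3,-375.5,230],down(.017+np.pi/2))
E
```

```text
t 22.93 q [ 0.33  0.56  1.14  0.21  1.72 -0.91] p [561.6 269.9 318.5] F [-0.1  0.7 -0.1] gap 79.9 grip 0.0
blue 179 [475. 249.] lane xyz p2,50,98 [[-94.1, -25.5, 45.4], [-84.1, -0.9, 47.8], [-73.2, 22.4, 50.4]]
blue 144 [464. 274.] lane xyz p2,50,98 [[-20.1, -26.7, 43.9], [-12.1, -2.4, 47.8], [-5.2, 21.9, 50.4]]
overG2 world [ 433.3 -375.5  230. ] row: [-0.1139 -0.6523  0.055 ] [ 0.065 -0.339 -0.346]
```

Call:
play_rows:
  steps: "-0.114 -0.652 0.01 0.065 -0.339 -0.346 0.08;-0.114 -0.652 0.01 0.065 -0.339 -0.346 0.08;-0.114 -0.652 0.01 0.065 -0.339 -0.346 0.08;-0.114 -0.652 0.01 0.065 -0.339 -0.346 0.08;-0.114 -0.652 0.01 0.065 -0.339 -0.346 0.08;-0.114 -0.652 0.01 0.065 -0.339 -0.346 0.08;-0.114 -0.652 0.01 0.065 -0.339 -0.346 0.08;-0.114 -0.652 0.01 0.065 -0.339 -0.346 0.08"

```text
t: 23.98
ee_pos: [473.5, -222.8, 279.7]
tcp_rot: [-0.009, 1.0, -0.001, -0.003]
contact_force: [0.6, 0.0, -0.6]
finger_gap: 80.2
grip_force: 0.0
```

```bash
python3 chk.py blue
python3 - <<'E'
from m import *
rel("overG2",[433.3,-375.5,230],down(.017+np.pi/2))
p,W=cloud("top")
for o in cartons(p,W): print(*o)
E
```

```text
t 23.98 q [-0.51  0.26  1.62 -0.01  1.26 -2.09] p [ 473.5 -222.8  279.7] F [ 0.6  0.  -0.6] gap 80.2 grip 0.0
blue 160 [474. 250.] lane xyz p2,50,98 [[-89.7, -26.2, 44.8], [-80.8, -1.5, 47.7], [-71.2, 22.1, 50.8]]
blue 140 [464. 274.] lane xyz p2,50,98 [[-20.0, -26.6, 45.2], [-12.0, -2.2, 48.1], [-5.5, 22.2, 51.7]]
overG2 world [ 433.3 -375.5  230. ] row: [ 0.0403 -0.1464  0.0498] [-0.004 -0.008 -0.003]
green [ 433.3 -375.6] [69.4 51.4] 50.7 0.012 [414. 286.]
```

Call:
play_rows:
  steps: "0.02 -0.07 0 -0.004 -0.008 0 0.08;0.04 -0.13 0.03 -0.004 -0.008 0 0.08;0.04 -0.146 0.05 -0.004 -0.008 0 0.08;0.04 -0.146 0.05 -0.004 -0.008 0 0.08;0.04 -0.146 0.05 -0.004 -0.008 0 0.08;0.04 -0.146 0.05 -0.004 -0.008 0 0.08"

```text
t: 24.82
ee_pos: [437.0, -366.7, 231.2]
tcp_rot: [-0.009, 1.0, 0.0, 0.001]
contact_force: [-1.1, 0.5, -0.1]
finger_gap: 79.8
grip_force: 0.0
```

Run:
```python
from m import *
st();rel("G2",[433.3,-375.5,114],down(.015+np.pi/2))
```

```text
t 24.82 q [-0.76  0.41  1.54  0.    1.19 -2.35] p [ 437.  -366.7  231.2] F [-1.1  0.5 -0.1] gap 79.8 grip 0.0
G2 world [ 433.3 -375.5  114. ] row: [ 0.0041 -0.0087  0.1172] [0.    0.001 0.004]
```

Call:
play_rows:
  steps: "0.004 -0.009 0.03 0 0 0.004 0.08;0.004 -0.009 0.08 0 0 0.004 0.08;0.004 -0.009 0.08 0 0 0.004 0.08;0.004 -0.009 0.08 0 0 0.004 0.08"

```text
t: 25.32
ee_pos: [433.3, -376.7, 152.3]
tcp_rot: [-0.007, 1.0, -0.0, 0.001]
contact_force: [0.1, -0.2, 0.7]
finger_gap: 80.1
grip_force: 0.0
```

Run:
```python
from m import *
st();rel("G2",[433.3,-375.5,114],down(.015+np.pi/2))
```

```text
t 25.32 q [-0.78  0.52  1.59  0.    1.03 -2.37] p [ 433.3 -376.7  152.3] F [ 0.1 -0.2  0.7] gap 80.1 grip 0.0
G2 world [ 433.3 -375.5  114. ] row: [0.0001 0.0012 0.0383] [-0.     0.002 -0.001]
```

Call:
play_rows:
  steps: "0 0.001 0.038 0 0 0 0.08;0 0.001 0.038 0 0 0 0.08;0 0.001 0.038 0 0 0 0.04;0 0.001 0.038 0 0 0 0.04;0 0.001 0.038 0 0 0 0.04;0 0.001 0.038 0 0 0 0.04;0 0.001 -0.03 0 0 0 0.04;0 0.001 -0.09 0 0 0 0.04"

```text
t: 26.32
ee_pos: [432.2, -375.5, 238.4]
tcp_rot: [-0.007, 1.0, 0.001, -0.0]
contact_force: [-0.2, 0.1, -0.4]
finger_gap: 49.7
grip_force: 34.9
```

```bash
python3 lift.py green -185
```

```text
t 26.32 q [-0.78  0.41  1.53  0.    1.21 -2.36] p [ 432.2 -375.5  238.4] F [-0.2  0.1 -0.4] gap 49.7 grip 34.9
over world [575.9 370.5 261.8] row: [-0.1538  0.7441 -0.0216] [-0.058  0.344  0.345]
place world [557.5 376.9 208.2] row: [-0.1355  0.7506  0.032 ] [-0.058  0.344  0.345]
[528.75719676 386.95943334 124.5851199 ]
```

Call:
play_rows:
  steps: "-0.012 0.06 -0.05 0 0.02 0.02 0.04;-0.025 0.12 -0.05 -0.01 0.05 0.05 0.04;-0.038 0.18 -0.05 -0.015 0.08 0.08 0.04;-0.05 0.24 -0.05 -0.02 0.11 0.11 0.04;-0.062 0.3 -0.05 -0.025 0.14 0.14 0.04;-0.075 0.36 -0.05 -0.03 0.17 0.17 0.04;-0.087 0.42 -0.05 -0.035 0.2 0.2 0.04;-0.1 0.48 -0.05 -0.04 0.23 0.23 0.04"

```text
t: 27.32
ee_pos: [524.9, 102.6, 288.0]
tcp_rot: [0.108, 0.987, 0.02, -0.115]
contact_force: [2.0, -0.7, 0.3]
finger_gap: 49.7
grip_force: 34.9
```

```bash
python3 lift.py green -185
```

```text
t 27.32 q [ 0.1   0.36  1.48  0.09  1.51 -1.27] p [524.9 102.6 288. ] F [ 2.  -0.7  0.3] gap 49.7 grip 34.9
over world [575.9 370.5 261.8] row: [0.0015 0.2722 0.0313] [-0.02   0.115  0.114]
place world [557.5 376.9 208.2] row: [0.0079 0.2737 0.0879] [-0.02   0.115  0.114]
[528.75719676 386.95943334 124.5851199 ]
```

Call:
play_rows:
  steps: "0 0.06 0 -0.005 0.03 0.03 0.04;0 0.12 0 -0.01 0.06 0.06 0.04;0.001 0.18 0 -0.015 0.08 0.08 0.04;0.001 0.24 0 -0.02 0.11 0.11 0.04;0.002 0.272 0.01 -0.02 0.115 0.114 0.04;0.002 0.272 0.03 -0.02 0.115 0.114 0.04;0.002 0.272 0.03 -0.02 0.115 0.114 0.04;0.002 0.272 0.03 -0.02 0.115 0.114 0.04"

```text
t: 28.32
ee_pos: [575.8, 368.0, 264.0]
tcp_rot: [0.164, 0.971, 0.03, -0.171]
contact_force: [-0.6, -0.1, -1.6]
finger_gap: 49.7
grip_force: 34.9
```

```bash
python3 lift.py green -185; python3 chk.py green
```

```text
t 28.32 q [ 0.45  0.73  0.99  0.25  1.66 -0.79] p [575.8 368.  264. ] F [-0.6 -0.1 -1.6] gap 49.7 grip 34.9
over world [575.9 370.5 261.8] row: [-0.0001  0.0025  0.0023] [0.001 0.001 0.001]
place world [557.5 376.9 208.2] row: [-0.      0.0024  0.0593] [0.001 0.001 0.001]
[528.75719676 386.95943334 124.5851199 ]
t 28.32 q [ 0.45  0.73  0.99  0.25  1.66 -0.79] p [575.8 368.  264. ] F [-0.6 -0.1 -1.6] gap 49.7 grip 34.9
green 559 [534. 225.] lane xyz p2,50,98 [[-169.1, -27.1, 66.5], [-149.4, -3.2, 102.6], [-146.4, 20.0, 113.6]]
green 162 [512. 289.] lane xyz p2,50,98 [[-19.8, -27.4, 44.7], [-12.3, -3.2, 48.5], [-5.2, 20.4, 51.4]]
```

Call:
play_rows:
  steps: "0 0.002 0.03 0 0 0 0.04;0 0.002 0.05 0 0 0 0.04;0 0.002 0.059 0 0 0 0.04;0 0.002 0.059 0 0 0 0.04;0 0.002 0.059 0 0 0 0.068;0 0.002 0.059 0 0 0 0.068;0 0.002 0.03 0 0 0 0.068;0 0.002 -0.05 0 0 0 0.08"

```text
t: 29.38
ee_pos: [586.3, 366.5, 292.9]
tcp_rot: [0.163, 0.971, 0.028, -0.173]
contact_force: [0.9, 0.4, 0.6]
finger_gap: 74.9
grip_force: 0.0
```

```bash
python3 chk.py green
python3 - <<'E'
from m import *
# button: box beside lower end; check with scene too
p,W=cloud("top"); M=masks(p)["red"]
for b,a,c in blobs(M,30):
    X=np.nanmedian(W[b],0)
    if 60<X[2]<110: print("btn top",a,c.round(),X.round(1))
p,W=cloud("scene"); M=masks(p)["red"]&(W[...,2]>60)&(W[...,2]<110)
for b,a,c in blobs(M,30): print("btn scene",a,c.round(),np.nanmedian(W[b],0).round(1),np.nanpercentile(W[b],[5,95],axis=0).round(1).tolist())
rel("overbtn",[582,164,270],down(1.236))
E
```

```text
t 29.38 q [ 0.45  0.74  0.91  0.25  1.74 -0.78] p [586.3 366.5 292.9] F [0.9 0.4 0.6] gap 74.9 grip 0.0
green 333 [523. 261.] lane xyz p2,50,98 [[-108.6, -26.3, 27.4], [-91.3, -1.5, 47.2], [-85.0, 20.4, 51.0]]
green 159 [512. 289.] lane xyz p2,50,98 [[-19.8, -27.5, 45.6], [-12.0, -3.5, 48.3], [-5.4, 20.8, 51.1]]
btn top 108 [202. 220.] [580.4 163.6  91.9]
btn scene 93 [430. 251.] [586.8 162.9  88.4] [[572.3, 151.7, 81.2], [593.9, 173.1, 90.8]]
overbtn world [582 164 270] row: [-0.0663 -0.193   0.0041] [ 0.006 -0.344  0.001]
```

Call:
play_rows:
  steps: "-0.066 -0.193 0.004 0.006 -0.344 0.001 0;-0.066 -0.193 0.004 0.006 -0.344 0.001 0;-0.066 -0.193 0.004 0.006 -0.344 0.001 0;-0.066 -0.193 0.004 0.006 -0.344 0.001 0;-0.066 -0.193 0.004 0.006 -0.344 0.001 0;-0.066 -0.193 0.004 0.006 -0.344 0.001 0"

```text
t: 30.28
ee_pos: [580.7, 165.7, 266.9]
tcp_rot: [0.166, 0.986, -0.002, -0.003]
contact_force: [-0.8, -0.9, 0.7]
finger_gap: 23.5
grip_force: 0.0
```

```bash
python3 chk.py green blue
python3 - <<'E'
from m import *
p,W=cloud("top"); cv2.imwrite("pics/t3.png",cv2.resize(p[160:330,50:260],None,fx=3.5,fy=3.5,interpolation=2))
rel("overbtn",[581.5,163.5,200],down(1.236))
E
```

```text
t 30.27 q [ 0.22  0.45  1.4  -0.    1.3  -1.02] p [580.7 165.7 266.9] F [-0.8 -0.9  0.7] gap 23.5 grip 0.0
green 201 [521. 265.] lane xyz p2,50,98 [[-89.1, -27.3, 45.1], [-79.0, -2.6, 48.5], [-68.9, 20.9, 51.4]]
green 153 [513. 289.] lane xyz p2,50,98 [[-19.9, -27.3, 45.8], [-12.0, -2.9, 48.7], [-5.3, 21.5, 51.4]]
blue 159 [474. 250.] lane xyz p2,50,98 [[-89.6, -26.2, 45.3], [-80.8, -1.2, 47.8], [-72.0, 22.3, 50.1]]
blue 142 [464. 274.] lane xyz p2,50,98 [[-20.2, -26.6, 44.9], [-12.4, -2.3, 47.9], [-5.3, 22.2, 51.0]]
overbtn world [581.5 163.5 200. ] row: [-0.0018 -0.0013  0.0669] [-0.005 -0.005  0.002]
```

View pics/t3.png

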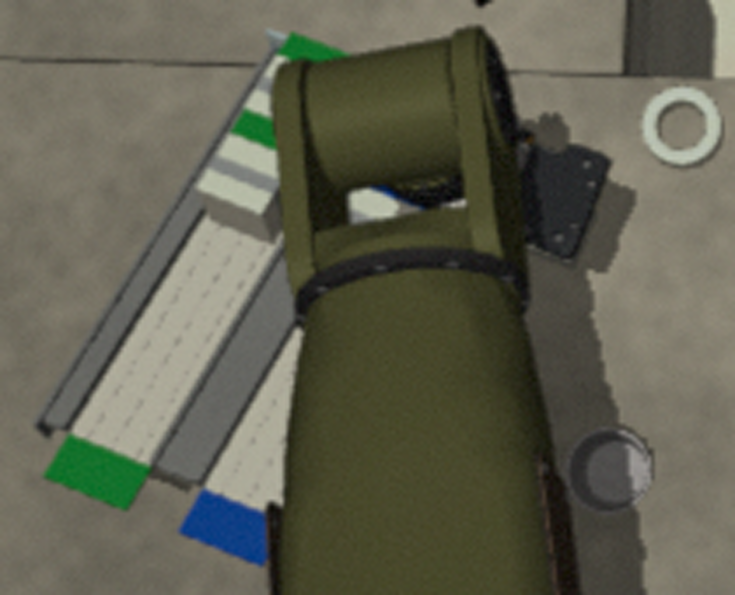

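The crop shows both green cartons seated in their lane, at (315,45) and (250,130). The arm hides the blue lane here, but the scene depth shows both blue cartons seated. I'll check that no carton was overlooked before booking.

Call:
play_rows:
  steps: "-0.002 -0.001 0.04 -0.005 -0.005 0.002 0;-0.002 -0.001 0.067 -0.005 -0.005 0.002 0;-0.002 -0.001 0.067 -0.005 -0.005 0.002 0"

```text
t: 30.8
ee_pos: [581.2, 163.0, 198.3]
tcp_rot: [0.167, 0.986, -0.001, -0.002]
contact_force: [-0.0, 0.2, 0.8]
finger_gap: 0.5
grip_force: 0.0
```

Run:
```python
from m import *
st()
for n in("top","scene"):
    p,W=cloud(n); M=masks(p)
    for k in("blue","green"):
        for b,a,c in blobs(M[k]&(W[...,2]>-5),15): print(n,k,a,c.round(),np.nanmedian(W[b],0).round())
rel("press",[581.5,163.5,179],down(1.236))
```

```text
t 30.8 q [ 0.21  0.52  1.47 -0.    1.16 -1.02] p [581.2 163.  198.3] F [-0.   0.2  0.8] gap 0.5 grip 0.0
top blue 3334 [582. 218.] [ 612. -792.   76.]
top blue 342 [116. 310.] [351. 343. 151.]
top green 151 [141. 176.] [690. 324.  87.]
top green 176 [129. 199.] [626. 343. 110.]
top green 351 [ 77. 295.] [385. 438. 152.]
scene blue 14586 [ 38. 125.] [ 558. -914.  198.]
scene blue 429 [189.  34.] [-563. -938.  348.]
scene blue 73 [110.  92.] [ 207. -851.  306.]
scene blue 39 [ 77. 102.] [ 376. -852.  311.]
scene blue 91 [ 58. 122.] [ 462. -851.  309.]
scene blue 208 [504. 188.] [350. 343. 148.]
scene blue 159 [474. 251.] [594. 258. 108.]
scene blue 214 [464. 275.] [659. 234.  83.]
scene blue 35 [459. 289.] [660. 230.  44.]
scene green 444 [230.  35.] [-563. -739.  348.]
scene green 250 [546. 198.] [386. 438. 147.]
scene green 201 [521. 265.] [628. 350. 108.]
scene green 311 [512. 292.] [694. 327.  83.]
scene green 220 [506. 308.] [691. 326.  34.]
press world [581.5 163.5 179. ] row: [0.0008 0.0002 0.0221] [ 0.     0.001 -0.001]
```

Call:
play_rows:
  steps: "0.001 0 0.01 0 0 0 0;0.001 0 0.013 0 0 0 0;0.001 0 0.013 0 0 0 0"

```text
t: 31.28
ee_pos: [581.0, 163.0, 187.4]
tcp_rot: [0.167, 0.986, 0.0, 0.0]
contact_force: [-0.7, 1.5, 2.3]
finger_gap: 0.8
grip_force: 1.3
```

Call:
play_rows:
  steps: "0 0 0.002 0 0 0 0;0 0 0.004 0 0 0 0;0 0 0.004 0 0 0 0"

```text
t: 31.65
ee_pos: [581.0, 163.0, 183.5]
tcp_rot: [0.167, 0.986, 0.0, 0.0]
contact_force: [-1.9, 3.2, 6.2]
finger_gap: 0.3
grip_force: 3.1
```

Call:
play_rows:
  steps: "0 0 0.002 0 0 0 0;0 0 0.003 0 0 0 0;0 0 0.003 0 0 0 0"

```text
t: 32.02
ee_pos: [581.1, 163.0, 183.0]
tcp_rot: [0.167, 0.986, 0.0, 0.001]
contact_force: [-13.6, -0.7, 29.8]
finger_gap: 0.7
grip_force: 14.8
```

Call:
play_rows:
  steps: "0 0 -0.02 0 0 0 0;0 0 -0.07 0 0 0 0;0 0 -0.07 0 0 0 0.05;0 0 -0.07 0 0 0 0.09"

```text
t: 32.52
ee_pos: [580.7, 162.7, 249.2]
tcp_rot: [0.167, 0.986, -0.0, -0.0]
contact_force: [0.0, -0.3, 0.4]
finger_gap: 17.0
grip_force: 0.0
```

```bash
python3 chk.py green blue
cat > tr.py <<'E'
from m import *
p,W=cloud("top")
for b,a,c in blobs(masks(p)["pale"],300):
    r=cv2.minAreaRect(W[b][:,:2].astype(np.float32)); print("tray",c.round(),np.nanmedian(W[b],0).round(),cv2.boxPoints(r).round().tolist())
E
python3 tr.py
python3 - <<'E'
from m import *
p,W=cloud("top")
b=max(blobs(masks(p)["red"]),key=lambda x:x[1])[0]&(W[...,2]>-40)&(W[...,2]<0)
print("rim",np.nanpercentile(W[b],[1,50,99],axis=0).round().tolist())
rel("pre",[545,-111,180],down(np.pi/2))
E
```

```text
t 32.52 q [ 0.21  0.46  1.42 -0.    1.26 -1.02] p [580.7 162.7 249.2] F [ 0.  -0.3  0.4] gap 17.0 grip 0.0
green 201 [521. 265.] lane xyz p2,50,98 [[-88.9, -27.3, 45.8], [-79.0, -2.7, 48.4], [-68.8, 20.9, 51.6]]
green 153 [513. 289.] lane xyz p2,50,98 [[-19.4, -27.3, 45.5], [-12.7, -2.9, 48.6], [-5.4, 21.5, 51.7]]
blue 157 [474. 250.] lane xyz p2,50,98 [[-90.1, -25.5, 44.7], [-80.9, -1.2, 47.8], [-71.6, 22.2, 50.9]]
blue 142 [464. 274.] lane xyz p2,50,98 [[-19.5, -26.7, 45.8], [-12.3, -2.4, 48.2], [-5.3, 22.2, 50.6]]
tray [313. 210.] [ 628. -111.    7.] [[578.0, -162.0], [666.0, -171.0], [677.0, -60.0], [589.0, -51.0]]
tray [386. 210.] [ 631. -306.    8.] [[582.0, -359.0], [670.0, -364.0], [676.0, -256.0], [589.0, -250.0]]
rim [[704.0, -380.0, -32.0], [889.0, -189.0, -19.0], [950.0, -8.0, -11.0]]
pre world [ 545 -111  180] row: [-0.0567 -0.2702  0.0691] [-0.001 -0.001 -0.336]
```

Call:
play_rows:
  steps: "-0.057 -0.27 0.02 0 0 -0.336 0.09;-0.057 -0.27 0.04 0 0 -0.336 0.09;-0.057 -0.27 0.069 0 0 -0.336 0.09;-0.057 -0.27 0.069 0 0 -0.336 0.09;-0.057 -0.27 0.069 0 0 -0.336 0.09;-0.057 -0.27 0.069 0 0 -0.336 0.09;-0.057 -0.27 0.069 0 0 -0.336 0.09"

```text
t: 33.6
ee_pos: [545.8, -110.3, 181.1]
tcp_rot: [-0.0, 1.0, 0.0, 0.0]
contact_force: [0.1, 1.0, 0.2]
finger_gap: 90.0
grip_force: 0.0
```

Run:
```python
from m import *
st();rel("pre",[548,-111,102],down(np.pi/2));rel("push",[690,-113,102],down(np.pi/2))
```

```text
t 33.6 q [-0.27  0.44  1.63  0.    1.07 -1.84] p [ 545.8 -110.3  181.1] F [0.1 1.  0.2] gap 90.0 grip 0.0
pre world [ 548 -111  102] row: [-0.0022 -0.0007  0.0791] [0. 0. 0.]
push world [ 690 -113  102] row: [-0.1442 -0.0027  0.0791] [0. 0. 0.]
```

Call:
play_rows:
  steps: "0 -0.001 0.04 0 0 0 0.09;0 -0.001 0.072 0 0 0 0.09;0 -0.001 0.078 0 0 0 0.09;0 -0.001 0.078 0 0 0 0.09;-0.02 -0.001 0.078 0 0 0 0.09;-0.04 -0.001 0.078 0 0 0 0.09;-0.06 -0.001 0.078 0 0 0 0.09"

```text
t: 34.48
ee_pos: [607.1, -111.6, 105.2]
tcp_rot: [-0.0, 1.0, -0.0, 0.001]
contact_force: [-0.5, -0.2, 0.5]
finger_gap: 90.1
grip_force: 0.2
```

Call:
play_rows:
  steps: "-0.025 0 0 0 0 0 0.09;-0.05 0 0 0 0 0 0.09;-0.075 -0.001 0 0 0 0 0.09;-0.1 -0.001 0 0 0 0 0.09;-0.1 -0.001 0 0 0 0 0.09"

```text
t: 35.1
ee_pos: [707.0, -112.4, 104.7]
tcp_rot: [-0.0, 1.0, -0.0, 0.001]
contact_force: [0.1, -0.3, -0.5]
finger_gap: 90.3
grip_force: 0.0
```

```bash
python3 tr.py
python3 - <<'E'
from m import *
st(); p,W=cloud("scene"); cv2.imwrite("pics/s4.png",p)
E
```

```text
tray [386. 210.] [ 631. -307.    7.] [[584.0, -360.0], [673.0, -363.0], [677.0, -253.0], [588.0, -250.0]]
t 35.15 q [-0.21  0.86  1.13 -0.    1.15 -1.78] p [ 706.2 -112.5  104.3] F [-0.2 -0.7 -0.2] gap 89.7 grip 0.0
```

View pics/s4.png

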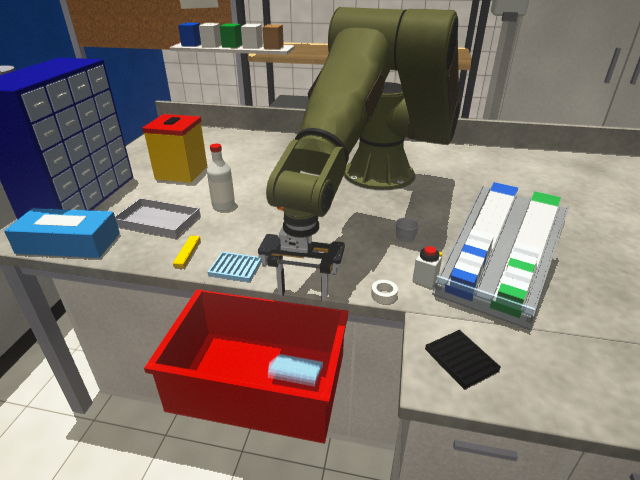

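Tray 1 is in the caddy at (296,369), and tray 2 is still at (235,266). The cartons are seated in both lanes. Next is tray 2.

Call:
play_rows:
  steps: "0.01 0 -0.06 0 0 0 0.09;0.06 -0.06 -0.075 0 0 0 0.09;0.11 -0.12 -0.075 0 0 0 0.09;0.157 -0.17 -0.075 0 0 0 0.09;0.157 -0.193 -0.075 0 0 0 0.09;0.157 -0.193 -0.075 0 0 0 0.09;0.157 -0.193 -0.075 0 0 0 0.09;0.157 -0.193 -0.075 0 0 0 0.09"

```text
t: 36.2
ee_pos: [549.2, -304.6, 178.3]
tcp_rot: [-0.001, 1.0, -0.0, 0.0]
contact_force: [0.7, -0.2, -0.4]
finger_gap: 90.2
grip_force: 0.0
```

```bash
python3 tr.py
python3 - <<'E'
from m import *
st();rel("pre",[550,-306,103],down(np.pi/2));rel("push",[690,-294,103],down(np.pi/2))
E
```

```text
tray [316. 160.] [ 801. -112. -150.] [[757.0, -165.0], [844.0, -167.0], [845.0, -58.0], [759.0, -57.0]]
t 36.25 q [-0.56  0.59  1.41  0.    1.15 -2.14] p [ 549.3 -304.7  178.2] F [-0.4 -0.3  0. ] gap 90.5 grip 0.0
pre world [ 550 -306  103] row: [-0.0007 -0.0013  0.0752] [-0.     0.     0.002]
push world [ 690 -294  103] row: [-0.1407  0.0104  0.0753] [-0.     0.     0.002]
```

Call:
play_rows:
  steps: "0 0 0.04 0 0 0 0.09;0 0 0.07 0 0 0 0.09;0 0 0.075 0 0 0 0.09;0 0 0.075 0 0 0 0.09;-0.02 0 0.075 0 0 0 0.09;-0.035 0.002 0.075 0 0 0 0.09"

```text
t: 37.0
ee_pos: [585.0, -304.0, 105.2]
tcp_rot: [-0.0, 1.0, -0.001, 0.001]
contact_force: [0.2, 0.7, -0.2]
finger_gap: 90.1
grip_force: 0.2
```

Run:
```python
from m import *
st(); p,W=cloud("scene")
for b,a,c in blobs(masks(p)["pale"]&(abs(W[...,2]-8)<10)&(W[...,0]>400),60): print(a,c.round(),np.nanpercentile(W[b],[2,50,98],axis=0).round().tolist())
rel("push",[690,-294,103],down(np.pi/2))
```

```text
t 37.0 q [-0.53  0.74  1.34 -0.    1.06 -2.11] p [ 585.  -304.   105.2] F [ 0.2  0.7 -0.2] gap 90.1 grip 0.2
943 [234. 269.] [[597.0, -358.0, -0.0], [645.0, -307.0, 8.0], [686.0, -251.0, 14.0]]
push world [ 690 -294  103] row: [-0.1038  0.0094  0.0025] [-0.002  0.003  0.001]
```

Call:
play_rows:
  steps: "-0.025 0.002 0 0 0 0 0.09;-0.05 0.005 0 0 0 0 0.09;-0.075 0.007 0 0 0 0 0.09;-0.1 0.009 0 0 0 0 0.09;-0.112 0.009 0 0 0 0 0.09;-0.112 0.009 0 0 0 0 0.09;0 0.009 -0.06 0 0 0 0.09;0.08 0.009 -0.09 0 0 0 0.09"

```text
t: 38.05
ee_pos: [581.4, -294.6, 158.4]
tcp_rot: [-0.0, 1.0, -0.0, 0.0]
contact_force: [0.6, -0.5, 0.5]
finger_gap: 89.9
grip_force: 0.0
```

Call:
play_rows:
  steps: "0.06 0.06 -0.06 0 0 0 0.09;0.06 0.12 -0.06 0 0 0 0.09;0.06 0.18 -0.06 0 0 0 0.09;0.06 0.18 -0.06 0 0 0 0.09;0.06 0.18 -0.06 0 0 0 0.09"

```text
t: 38.67
ee_pos: [522.9, -113.7, 218.9]
tcp_rot: [-0.001, 1.0, -0.0, 0.001]
contact_force: [-0.6, 0.1, 0.4]
finger_gap: 89.6
grip_force: 0.0
```

```bash
python3 tr.py; python3 chk.py blue green
python3 - <<'E'
from m import *
p,W=cloud("scene"); cv2.imwrite("pics/s5.png",p)
E
```

```text
tray [316. 160.] [ 801. -111. -150.] [[748.0, -150.0], [825.0, -171.0], [851.0, -74.0], [775.0, -53.0]]
tray [377. 162.] [ 802. -293. -150.] [[758.0, -348.0], [848.0, -348.0], [848.0, -239.0], [758.0, -239.0]]
t 38.73 q [-0.28  0.35  1.66 -0.    1.13 -1.86] p [ 523.1 -114.8  218.6] F [ 0.5 -0.   0.1] gap 89.9 grip 0.0
blue 158 [474. 250.] lane xyz p2,50,98 [[-90.0, -26.3, 44.8], [-80.7, -1.4, 47.6], [-71.0, 22.2, 50.8]]
blue 141 [464. 274.] lane xyz p2,50,98 [[-20.2, -26.8, 45.1], [-12.6, -2.8, 47.8], [-5.6, 22.3, 50.8]]
green 202 [521. 265.] lane xyz p2,50,98 [[-89.2, -27.1, 45.7], [-78.9, -2.6, 48.4], [-69.2, 20.9, 51.2]]
green 156 [513. 289.] lane xyz p2,50,98 [[-19.6, -26.9, 45.4], [-12.1, -2.3, 48.2], [-5.2, 21.4, 51.0]]
```

View pics/s5.png

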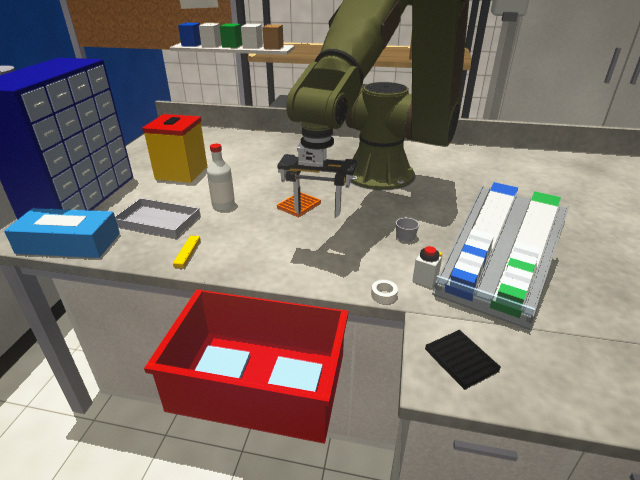

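Both trays lie in the caddy at (222,361) and (296,373). The cartons are seated in their lanes, at (464,274)/(474,250) and (513,289)/(521,265), and the button at (430,252) is up. The other objects have not moved and the arm is clear.

```bash
python3 -c "
from cell import robot; print(robot.job_done())"
```

```text
the job is handed in; nothing more can be done
None
```

The job is handed in (no verdict came back): all four cartons are seated in the lanes of their colour, the button was pressed fully down and is up again, both empty trays are in the caddy, and nothing else on the counter was moved.

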